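Load the stepped block into the cam fixture and hold the clamp at the top of its cam

TASK

Lift the stepped aluminium block off the free-turning turntable and set it down, without dropping it, between the dowel pins of the clamping fixture: flat on the rest buttons, tall shoulder towards the fixed stop. Then swing the ball-knobbed cam lever round to the high point of its cam, neither short of it nor past it, where the jaw comes furthest forward and clamps the block against the stop, and finish while still holding the lever there with the fingers, because it is sprung and opens if let go before I have fitted the toe clamps. Leave the flange standing on the turntable and the other loose things on the bench where they are.

Things in the scene. Friction and masses are not known exactly. Their poses are not given: they have to be found in the camera images.
- block_mid (a point): Centre (half-way along, across and up) of the loose aluminium block, 0.37 kg: 70 mm long (its x), 44 mm wide (y), 58 mm tall (z up). Stepped along x: middle floor 34 mm above the underside, tall shoulder 24 mm long rising to 58 mm at the +x end, low lip 12 mm long rising to 44 mm at the -x end. Its two long flanks are flat, 44 mm apart. Starts upright, off centre on the turntable.
- shoulder (a point): Centre of the top face of the block's tall shoulder: 23 mm from block_mid along the block's x axis and 29 mm up.
- turntable: Low bench turntable, origin on its axis at the bench top. A plain aluminium platter, 210 mm in diameter, top face 45 mm above the bench, turns freely about the vertical axis at the slightest push; the base does not move. It carries the block and the flange.
- flange: Small turned steel flange standing on the turntable beside the block: foot 52 mm in diameter and 10 mm high, boss 30 mm in diameter, 28 mm tall in all, 0.12 kg; origin at the centre of its underside. Not to be taken off or tipped.
- fixture: Fixed clamping fixture: aluminium plate 240 (x) by 160 (y) by 25 mm, origin at the centre of its underside on the bench, z up; x points from cam past jaw to nest and stop. Rest buttons 10 mm above the plate. Four dowels, 8 mm thick, 26 mm high (top 8 mm tapered), at +-29 mm along x and +-28.5 mm in y from the nest. Stop: dark block 34 mm high, face at x = 63 mm. Jaw: 27 mm high.
- nest (a point): On the fixture: the centre of the block's underside when clamped against the stop, on top of the rest buttons, 35 mm above the bench; fixture coordinates (28, 0, 35) mm. The open jaw leaves 75.5 mm for the 70 mm block, so set it down 2 to 3 mm short of this point along the fixture's x; the jaw then pushes it home.
- thrust_pad: Spring-backed steel pad on the front of the sliding jaw, 30 mm wide, centred 20 mm above the plate. It meets the block's low-lip end at most 5.5 mm into the jaw's stroke and presses it with about 15 to 20 N at the high point of the cam.
- jaw (a joint): Stroke of the jaw towards the stop in m, that is the lift of the cam: 0 when open, 0.0089 at most, at the high point of the cam.
- cam_lever (a joint): Turn of the cam lever, rad, counter-clockwise from above. 0: sprung rest (clamp open, the start), arm out to the fixture's +y side, 1.66 rad round from its +x. High point of the cam at 1.48: the arm points straight away from the jaw, along the fixture's -x. It goes on to 2.0, where the lift is 1.4 mm less. A spring pulls it back to 0, with 2 N at the knob at rest, 4 N at the high point.
- knob (a point): Centre of the black ball knob, 30 mm in diameter, at the end of the cam lever: 105 mm from the cam's axis and 95 mm above the bench. It swings in a level circle. The steel arm, 11 mm thick, slopes down from the knob's inner side to the hub, which is 45 to 60 mm lower.
- cam_axis (a point): Point on the vertical axis of the cam lever at the knob's height; fixture coordinates (-70, 0, 95) mm.
- toe_clamp: Loose black steel toe clamp on the bench, 60 by 30 by 26 mm. Leave alone.
- screw: Loose socket-head screw standing on its head, 18 mm in diameter, 45 mm tall. Leave alone.
- pull_stud: Loose steel pull stud standing on the bench, 38 mm in diameter, 37 mm tall. Leave alone.
- brush: Loose hand brush, 200 mm long, lying at the right of the bench. Leave alone.
- tub: Loose white plastic grease tub with a black cap, 68 mm in diameter, 75 mm tall, standing at the left of the bench. Leave alone.
There are look-alikes about, which are no part of the job. Several things have the shape of the turntable; the one meant has the colours described above.

How it is judged (in metres and radians):
On the way, in this order (a step that is already met when the one before it is completed fails the run):
1. the block is lifted clear of the turntable in the fingers (height (world z) of block_mid above 0.094 m and contact force between block and the fingers above 0.5 N and contact force between block and turntable below 0.1 N), for 0.1 s.
2. the block is down flat on the rests between the dowels, shoulder towards the stop, with the lever still at rest (x of block_mid in the frame of fixture between 0.019 and 0.031 m and y of block_mid in the frame of fixture between -0.005 and 0.005 m and z of block_mid in the frame of fixture between 0.0615 and 0.0665 m and x of shoulder in the frame of fixture above 0.04 m and angle between block_mid's own z axis and vertical below 0.06 rad and angle between the x axis of block_mid and the x axis of fixture, either way round below 0.1 rad and value of joint cam_lever below 0.25 rad), for 0.2 s.
At the end, for the whole second after the job is handed in: Block flat on the rests (2.5 mm) between the dowels (5 mm, 0.1 rad), shoulder at the stop (2.5 mm), pressed by over 5 N, not touched by the fingers; jaw stroke over 8.6 mm (lever within 0.23 rad of the high point), lever still and held by the fingers (over 0.5 N); flange upright on the turntable (x of block_mid in the frame of fixture between 0.0255 and 0.031 m and y of block_mid in the frame of fixture between -0.005 and 0.005 m and z of block_mid in the frame of fixture between 0.0615 and 0.0665 m and x of shoulder in the frame of fixture above 0.04 m and angle between block_mid's own z axis and vertical below 0.06 rad and angle between the x axis of block_mid and the x axis of fixture, either way round below 0.1 rad and value of joint jaw above 0.0086 m and velocity of joint cam_lever between -0.1 and 0.1 rad/s and contact force between thrust_pad and block above 5 N and contact force between the fingers and cam_lever above 0.5 N and contact force between the fingers and block below 0.1 N and linear speed of block below 0.02 m/s and angle between flange's own z axis and vertical below 0.3 rad and height (world z) of flange above 0.04 m); the arm keeps its last pose, push and grip.
It fails at once if the block is dropped (moves faster than 0.4 m/s, out of the fingers) (linear speed of block above 0.4 m/s and contact force between the fingers and block below 0.05 N).
It fails at once if the flange is tipped or falls off the turntable (angle between flange's own z axis and vertical above 0.5 rad or height (world z) of flange below 0.035 m).
It fails at once if another loose thing on the bench is shifted by more than 30 mm (distance of any of toe_clamp, screw, pull_stud, brush, tub from where it was at the start of the episode above 0.03 m).
It also fails if it takes over 53 s, if anything falls off the work surface, if the arm or the gripper's body presses on something with over 40 N, if the wrist force passes 120 N, or if a joint passes its speed limit or range.

ROBOT

A 6-joint arm with a two-finger parallel gripper is mounted at the origin on the work surface. World frame = base frame: x ahead of the robot, y to its left, z up, the work surface at z = 0. Lengths are in mm, angles in rad, forces in N, time in s.
With the tool pointing down it reaches from about 275 to 1000 mm from the base axis. Payload 8.4 kg.
Tool frame: the origin (TCP) lies at the very end of the fingers, on their centre line; the grasp point (between the pads) lies 19 mm behind it (r.tcp_to_grasp is the distance from the TCP to the grasp point, in mm); z points along the fingers, y is the line along which they close (so a half turn about z gives the same grasp; the last joint's range is limited). The gripper opens to 85 mm and grips with 20 to 120 N. Pads are 22 mm wide; open, the fingers measure 114 mm over their backs; the gripper's body (76 mm by 85 mm) begins 54 mm behind the grasp point. The pads swing forward as they close: fully open they stand 13 mm farther back than shut.
Start: joints at [1.137, 0.353, 1.633, -0, 1.155, -0.002], TCP at [261.565, 567.637, 231.281] pointing down, gripper open.
Joint ranges: [-2.63, 2.63], [-0.92, 2.1], [0.06, 2.66], [-1.3, 4.44], [0, 2.69], [-3.02, 3.02]. Speed limits (rad/s): [2.22, 2.22, 2.79, 3.14, 3.14, 3.14].

INTERFACE

Orientations are given as [roll, pitch, yaw] about the fixed x, y, z axes, in that order (R = Rz(yaw) Ry(pitch) Rx(roll)).
In Python, from rig import r gives the robot as it stands. The module is installed in compiled form; this text tells all that it offers.
- The arm moves only by the tool play_rows, never from a script. Its argument "rows" is a list of rows, each an object with "dp": the shift along the tool's x, y, z in units of 40 mm (1.0 is 40 mm), a list of three; "turn": the turn, a rotation vector about the tool's x, y, z in units of 6 degrees (1.0 is 6 degrees), a list of three; "fingers": the closure, from 0 (fully open) to 1 (shut). In form: [{"dp": [tx, ty, tz], "turn": [wx, wy, wz], "fingers": fingers}, ...]. A call has 1 to 5 rows; each row shifts and turns the commanded pose from where the row before left it, along the tool's axes as they then stand; what a row does not reach is not made up. A row lasts 1/12 s, in which the tool goes at most 41.7 mm and 7.16 degrees, less where a joint would pass 70% of its speed; a pose out of reach is approached as far as the arm can. A call is refused whole if a number of a shift passes 1 or a number of a turn 1, either way. A call with a gripper value outside its range is refused whole. The fingers move at their own pace and stop on an object; "force" is the grip in N (left out, the last holds). Time passes only in rows, so rows that do not move let the fingers close. It gives the time, the measured TCP pose, the force, the opening and the grip force at its end, in the units of the state.
- r.sense(): the state, without advancing time (a new reading comes with each control period).
- r.grab_frame(name): name is "scene" or "top" or "wrist"; returns a dict with "pixels" (400x640x3 uint8, red, green, blue), "fx", "fy", "cx", "cy" (pixels), "pose" (4x4, takes a point from camera to world coordinates). Camera axes: x right, y down, z forward; pixel columns grow to the right and rows downward; lengths in mm; the calibration is good to about 2 mm. The wrist camera is an equidistant fisheye: a pixel r from the principal point sees the ray r / f radians off the axis. A picture is of the moment at which its call begins. There is no depth.
- r.sign_off(): hands the job in; it is judged then, once.
The state is a dict: "clock": time; "qpos": joint angles; "qvel": joint speeds; "joint_efforts": joint torques, N m; "eef_pos": TCP position; "tcp_rot": TCP orientation; "contact_force": force on the tool from outside, world axes, zero at the start; "wrist_torque": the same for the moment, N m; "opening": opening from 0.0 (shut) to 1.0 (fully open); "grasp_force": force on a finger pad.
Only numpy, scipy, OpenCV 4.12 (cv2) and the standard library are available. Lean on these libraries where they do the work, as an engineer would, in place of code of your own. Each camera call takes 0.05 s, during which the arm holds its last target. There are 200 camera calls.

## Working session

There is one attempt and no reset: what is moved stays moved. The work goes in short steps, Python scripts to look and compute and a tool call to move; the robot and the scene stay as the last step left them, time stands still between calls to the robot, and variables do not carry over. Pictures are saved under pics/ and viewed, at most 10 in all, crops included, and the job is handed in when it is done.

Besides the shell and the picture viewer there is one more tool, called after "Call:" by a JSON object that holds its "op" and its "data". play_rows: Moves the arm, as the interface text tells. Its arguments: {"type":"object","properties":{"rows":{"type":"array"},"force":{"type":"number"}},"required":["rows"]}

```bash
mkdir -p pics
cat > h.py <<'E'
import numpy as np, cv2, pickle
from rig import r
def shot(n,f):
    d=r.grab_frame(n); pickle.dump(d,open(f'pics/{f}.pkl','wb')); cv2.imwrite(f'pics/{f}.png',d['pixels'][:,:,::-1]); return d
def load(f): return pickle.load(open(f'pics/{f}.pkl','rb'))
def ray(d,u,v,fish=False):
    x=(u-d['cx'])/d['fx'];y=(v-d['cy'])/d['fy']
    if fish:
        t=np.hypot(x,y);s=np.sin(t)/t if t>1e-9 else 1;c=np.array([x*s,y*s,np.cos(t)])
    else: c=np.array([x,y,1.])
    P=np.array(d['pose']);w=P[:3,:3]@c;return P[:3,3],w/np.linalg.norm(w)
def onz(d,u,v,z,fish=False):
    o,w=ray(d,u,v,fish);return o+w*(z-o[2])/w[2]
def tri(a,b):
    (o1,w1),(o2,w2)=a,b
    A=np.stack([w1,-w2],1);s=np.linalg.lstsq(A,o2-o1,rcond=None)[0]
    p,q=o1+s[0]*w1,o2+s[1]*w2;return (p+q)/2,np.linalg.norm(p-q)
def proj(d,p,fish=False):
    P=np.array(d['pose']);c=P[:3,:3].T@(np.array(p,float)-P[:3,3])
    if fish:
        t=np.arctan2(np.hypot(c[0],c[1]),c[2]);k=t/np.hypot(c[0],c[1]);return d['cx']+d['fx']*c[0]*k,d['cy']+d['fy']*c[1]*k
    return d['cx']+d['fx']*c[0]/c[2],d['cy']+d['fy']*c[1]/c[2]
E
python3 - <<'E'
from h import *
np.set_printoptions(precision=3,suppress=True)
for n in ['scene','top','wrist']:
    d=shot(n,n+'0');print(n,d['fx'],d['cx'],d['cy'],d['pose'])
print(r.sense())
E
```

```text
scene 363.30329044291153 318.67879171155226 198.8794414491857 [[   0.883    0.374   -0.283  822.643]
 [   0.469   -0.704    0.534 -575.711]
 [   0.001   -0.604   -0.797  940.742]
 [   0.       0.       0.       1.   ]]
top 366.20967172180957 326.5900314128376 197.92791152570143 [[  -0.092   -0.975    0.204  293.302]
 [  -0.996    0.091   -0.016   25.989]
 [  -0.003   -0.205   -0.979 1218.056]
 [   0.       0.       0.       1.   ]]
wrist 309.70691628693146 311.3085032007143 205.07307792192452 [[  0.419   0.862   0.286 188.948]
 [  0.908  -0.397  -0.134 601.528]
 [ -0.002   0.316  -0.949 373.367]
 [  0.      0.      0.      1.   ]]
{'clock': 0.15, 'qpos': array([ 1.137,  0.354,  1.634, -0.   ,  1.155, -0.002]), 'qvel': array([-0.001, -0.003, -0.004, -0.001,  0.002, -0.001]), 'joint_efforts': array([ -0.001, -60.564, -34.234,   0.   ,   0.006,   0.   ]), 'eef_pos': array([261.405, 567.301, 230.719]), 'tcp_rot': array([-3.141,  0.   ,  2.71 ]), 'contact_force': array([-0.321,  0.119,  0.409]), 'wrist_torque': array([-0.035,  0.051,  0.044]), 'grasp_force': 0.0, 'opening': 1.0008362290869743}
```

View pics/top0.png

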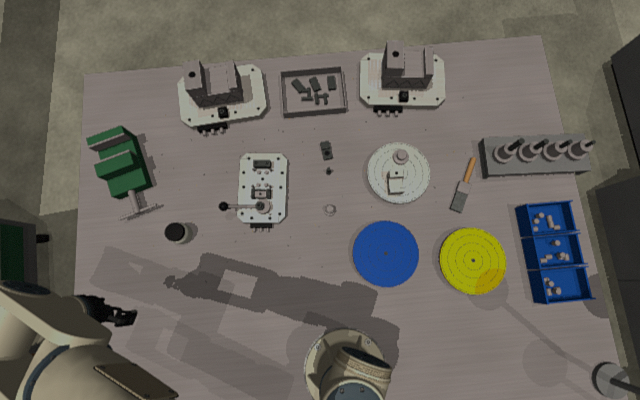

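View pics/scene0.png

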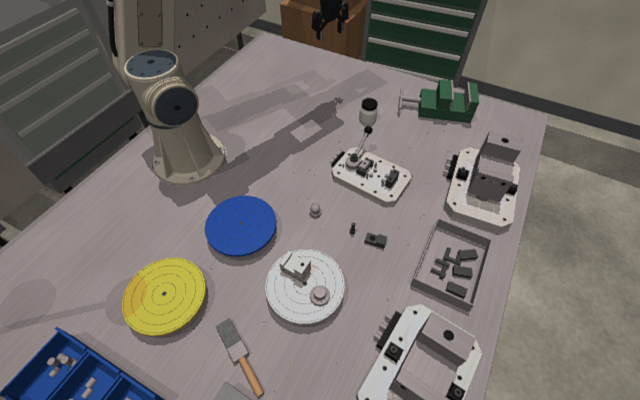

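The top view shows the plain turntable at about (398,173), with the block at (396,182) and the flange at (401,155). The fixture is at (263,188), its knob at (224,207), and its stop at (262,164). In the scene view the block is at (296,265), the flange at (320,294) and the knob at (368,130). Next I'll look at enlarged crops.

Run:
```python
from h import *
t,s=load('top0'),load('scene0')
def c(d,u0,v0,w,h,k): return cv2.resize(d['pixels'][v0:v0+h,u0:u0+w,::-1],None,fx=k,fy=k,interpolation=cv2.INTER_CUBIC)
a=np.hstack([c(t,360,135,80,70,5),c(t,212,145,80,70,5)])   # top
b=np.hstack([c(s,265,240,80,50,5),c(s,325,120,80,50,5)])
cv2.imwrite('pics/crop1.png',np.vstack([a,b]))
for n,u,v,z in [('table',398,173,45),('block',396,178,100),('knob',224,207,95),('cam',262,206,50),('stop',262,163,59),('screw',329,171,20)]: print(n,onz(t,u,v,z))
for n,u,v,z in [('table',306,286,45),('knob',368,130,95)]: print(n,onz(s,u,v,z))
```

```text
table [ 599.93187279 -237.36871324   45.        ]
block [ 569.93275443 -216.58513796  100.        ]
knob [528.37747466 328.48232598  95.        ]
cam [529.63044348 217.61277942  50.        ]
stop [672.01723388 207.98229986  59.        ]
screw [635.25939065 -10.83837261  20.        ]
table [ 609.83528963 -244.07393263   45.        ]
knob [532.93610076 330.20951922  95.        ]
```

View pics/crop1.png

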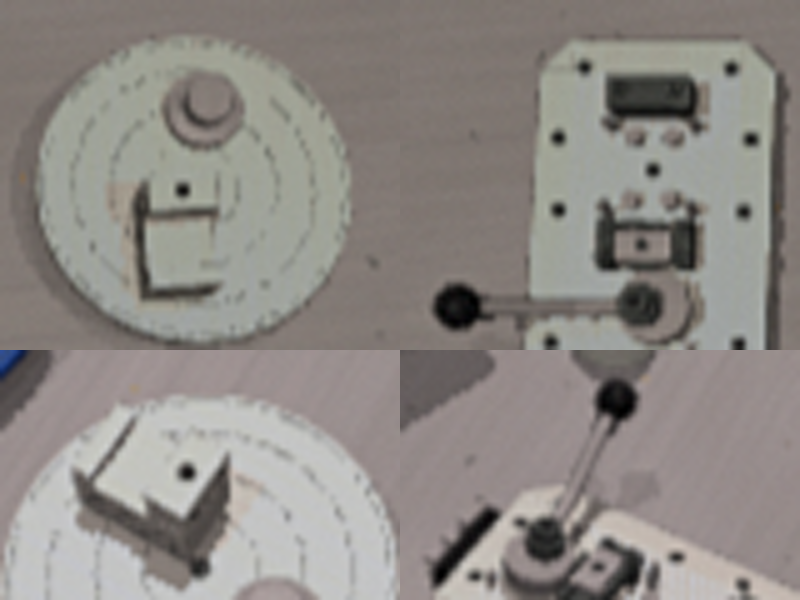

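In the top crop, the holed tall shoulder is at about pixel (396.6,173) and the low lip is below it. The shoulder therefore points roughly towards world +x and the flange, the same way as the fixture's x (cam to stop, upward). The scene crop confirms this: hole at (302.4,264.4), knob at (448−400)/5+325≈(368,130). Next I'll move over the fixture for a close look.

```bash
cat > plan.py <<'E'
import sys,json
from h import *
# python3 plan.py x y z yaw n [fingers] : rows from the measured pose (or chained targets separated by /)
def go(p,yaw,tgt,n,f):
    q=np.array(tgt[:3]);dy=(tgt[3]-yaw+np.pi)%(2*np.pi)-np.pi;rows=[]
    for i in range(n):
        d=(q-p)/(n-i);w=-dy/n
        c,s=np.cos(yaw),np.sin(yaw)
        t=np.array([c*d[0]+s*d[1],s*d[0]-c*d[1],-d[2]])/40;t=np.round(t,2)
        rows.append((t.tolist(),round(np.degrees(w)/6,2)))
        p=p+40*np.array([c*t[0]+s*t[1],s*t[0]-c*t[1],-t[2]]);yaw-=np.radians(6*rows[-1][1])
    print(*rows,sep='\n');print('->',p.round(1),round(yaw,4));return p,yaw
if __name__=='__main__':
    s=r.sense();print(s['clock'],s['eef_pos'].round(1),s['tcp_rot'].round(4),s['contact_force'].round(1),s['opening'])
    p,yaw=s['eef_pos'],s['tcp_rot'][2]
    for seg in ' '.join(sys.argv[1:]).split('/'):
        a=[float(x) for x in seg.split()]
        p,yaw=go(p,yaw,a[:4],int(a[4]),0)
E
python3 plan.py 520 215 240 3.1416 13
python3 - <<'E'
from h import *
t,s=load('top0'),load('scene0')
print('hole',tri(ray(t,396.6,173),ray(s,302.4,264.4)))
print('knob',tri(ray(t,212+457/5,145+305/5),ray(s,325+216/5,120+50/5)))
E
```

```text
0.15 [261.4 567.3 230.7] [-3.1405  0.      2.7098] [-0.3  0.1  0.4] 1.0008362290869743
([-0.74, -0.41, -0.02], np.float64(-0.32))
([-0.72, -0.43, -0.02], np.float64(-0.32))
([-0.71, -0.46, -0.02], np.float64(-0.32))
([-0.69, -0.48, -0.02], np.float64(-0.32))
([-0.67, -0.5, -0.02], np.float64(-0.32))
([-0.66, -0.52, -0.02], np.float64(-0.32))
([-0.64, -0.55, -0.02], np.float64(-0.32))
([-0.62, -0.57, -0.02], np.float64(-0.32))
([-0.6, -0.59, -0.01], np.float64(-0.32))
([-0.58, -0.6, -0.02], np.float64(-0.32))
([-0.56, -0.62, -0.01], np.float64(-0.32))
([-0.54, -0.65, -0.02], np.float64(-0.32))
([-0.51, -0.66, -0.01], np.float64(-0.32))
-> [519.8 214.9 239.9] 3.1455
hole (array([ 586.13309455, -219.38372177,  102.54232633]), np.float64(2.1315516828941896))
knob (array([537.17125037, 104.47264786, 264.60075102]), np.float64(134.8862773894881))
```

Call:
{"op": "play_rows", "data": {"rows": [{"dp": [-0.74, -0.41, -0.02], "turn": [0, 0, -0.32], "fingers": 0}, {"dp": [-0.72, -0.43, -0.02], "turn": [0, 0, -0.32], "fingers": 0}, {"dp": [-0.71, -0.46, -0.02], "turn": [0, 0, -0.32], "fingers": 0}, {"dp": [-0.69, -0.48, -0.02], "turn": [0, 0, -0.32], "fingers": 0}, {"dp": [-0.67, -0.5, -0.02], "turn": [0, 0, -0.32], "fingers": 0}]}}

```text
clock: 0.57
eef_pos: [361.5, 430.5, 235.1]
tcp_rot: [-3.141, -0.0, 2.879]
contact_force: [1.1, 0.2, 0.0]
opening: 1.0
grasp_force: 0.0
```

Call:
{"op": "play_rows", "data": {"rows": [{"dp": [-0.66, -0.52, -0.02], "turn": [0, 0, -0.32], "fingers": 0}, {"dp": [-0.64, -0.55, -0.02], "turn": [0, 0, -0.32], "fingers": 0}, {"dp": [-0.62, -0.57, -0.02], "turn": [0, 0, -0.32], "fingers": 0}, {"dp": [-0.6, -0.59, -0.02], "turn": [0, 0, -0.32], "fingers": 0}, {"dp": [-0.58, -0.6, -0.02], "turn": [0, 0, -0.32], "fingers": 0}]}}

```text
clock: 0.98
eef_pos: [461.1, 294.9, 239.2]
tcp_rot: [-3.141, -0.0, 3.047]
contact_force: [0.6, 1.0, -0.1]
opening: 1.002
grasp_force: 0.0
```

Call:
{"op": "play_rows", "data": {"rows": [{"dp": [-0.56, -0.62, -0.02], "turn": [0, 0, -0.32], "fingers": 0}, {"dp": [-0.54, -0.65, -0.02], "turn": [0, 0, -0.32], "fingers": 0}, {"dp": [-0.51, -0.66, -0.02], "turn": [0, 0, -0.32], "fingers": 0}, {"dp": [0, 0, 0], "turn": [0, 0, 0], "fingers": 0}]}}

```text
clock: 1.32
eef_pos: [522.8, 211.2, 241.7]
tcp_rot: [-3.14, 0.001, -3.139]
contact_force: [-1.1, 0.6, 0.4]
opening: 1.003
grasp_force: 0.0
```

```bash
python3 - <<'E'
from h import *
d=shot('wrist','w1');s=r.sense();print(s['clock'],s['eef_pos'],s['tcp_rot'],d['pose'])
E
python3 plan.py 500 -220 240 3.1416 13
```

```text
1.3667 [521.31749943 212.9378551  241.49617591] [-3.14110542e+00  5.73933841e-05 -3.14099936e+00] [[-2.75802121e-03  9.48397335e-01  3.17072371e-01  4.42620987e+02]
 [ 9.99994207e-01  3.24814960e-03 -1.01721631e-03  2.11327696e+02]
 [-1.99462373e-03  3.17067729e-01 -9.48400800e-01  3.84356081e+02]
 [ 0.00000000e+00  0.00000000e+00  0.00000000e+00  1.00000000e+00]]
1.3667 [521.3 212.9 241.5] [-3.1411e+00  1.0000e-04 -3.1410e+00] [ 0.2 -0.2 -0.5] 0.999592885820588
([0.04, -0.83, 0.0], np.float64(0.0))
([0.04, -0.83, 0.0], np.float64(0.0))
([0.04, -0.83, 0.0], np.float64(0.0))
([0.04, -0.83, 0.0], np.float64(0.0))
([0.04, -0.83, 0.0], np.float64(0.0))
([0.04, -0.83, 0.0], np.float64(0.0))
([0.04, -0.83, 0.01], np.float64(0.0))
([0.04, -0.84, 0.0], np.float64(0.0))
([0.04, -0.83, 0.01], np.float64(0.0))
([0.04, -0.84, 0.0], np.float64(0.0))
([0.05, -0.83, 0.01], np.float64(0.0))
([0.04, -0.84, 0.0], np.float64(0.0))
([0.05, -0.83, 0.01], np.float64(0.0))
-> [ 500.  -219.9  239.9] -3.141
```

View pics/w1.png

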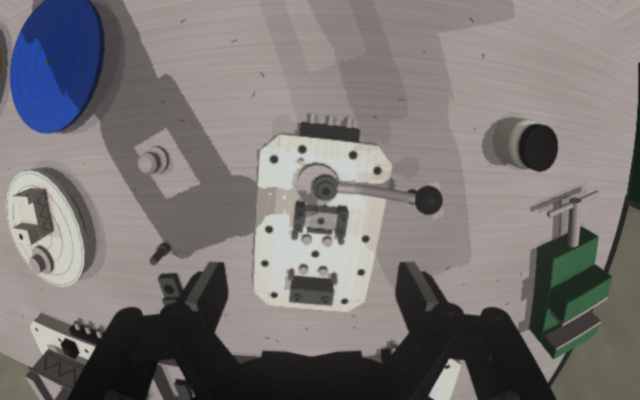

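The wrist picture shows the fixture centred, its plate spanning about (258–392, 135–310). The hub is at (324,186), the knob at (428,200), the stop at (312,290) and the rest buttons around (315,255). I'll enlarge this while going on to the block.

Call:
{"op": "play_rows", "data": {"rows": [{"dp": [0.04, -0.83, 0], "turn": [0, 0, 0], "fingers": 0}, {"dp": [0.04, -0.83, 0], "turn": [0, 0, 0], "fingers": 0}, {"dp": [0.04, -0.83, 0], "turn": [0, 0, 0], "fingers": 0}, {"dp": [0.04, -0.83, 0], "turn": [0, 0, 0], "fingers": 0}, {"dp": [0.04, -0.83, 0], "turn": [0, 0, 0], "fingers": 0}]}}

```text
clock: 1.78
eef_pos: [511.9, 48.7, 241.5]
tcp_rot: [3.141, -0.0, -3.137]
contact_force: [-0.8, -0.0, -0.3]
opening: 1.001
grasp_force: 0.0
```

Call:
{"op": "play_rows", "data": {"rows": [{"dp": [0.04, -0.83, 0], "turn": [0, 0, 0], "fingers": 0}, {"dp": [0.04, -0.83, 0], "turn": [0, 0, 0], "fingers": 0}, {"dp": [0.04, -0.83, 0], "turn": [0, 0, 0], "fingers": 0}, {"dp": [0.04, -0.83, 0], "turn": [0, 0, 0], "fingers": 0}, {"dp": [0.04, -0.83, 0], "turn": [0, 0, 0], "fingers": 0}]}}

```text
clock: 2.2
eef_pos: [504.8, -117.4, 241.6]
tcp_rot: [3.141, -0.0, -3.137]
contact_force: [1.3, -0.1, -0.5]
opening: 0.999
grasp_force: 0.0
```

Call:
{"op": "play_rows", "data": {"rows": [{"dp": [0.04, -0.83, 0], "turn": [0, 0, 0], "fingers": 0}, {"dp": [0.04, -0.83, 0], "turn": [0, 0, 0], "fingers": 0}, {"dp": [0.04, -0.83, 0], "turn": [0, 0, 0], "fingers": 0}, {"dp": [0, 0, 0], "turn": [0, 0, 0], "fingers": 0}]}}

```text
clock: 2.53
eef_pos: [500.7, -220.3, 241.6]
tcp_rot: [-3.14, 0.0, -3.14]
contact_force: [-0.6, 0.0, 0.5]
opening: 1.0
grasp_force: 0.0
```

Run:
```python
from h import *
d=shot('wrist','w2');w=load('w1')
u,v=proj(d,[580,-222,100],True);print(u,v)
u0,v0=int(u)-45,int(v)-70
print(u0,v0)
a=cv2.resize(w['pixels'][130:310,245:375,::-1],None,fx=3.2,fy=3.2,interpolation=cv2.INTER_CUBIC)
b=cv2.resize(d['pixels'][v0:v0+144,u0:u0+90,::-1],None,fx=4,fy=4,interpolation=cv2.INTER_CUBIC)
print(a.shape,b.shape)
cv2.imwrite('pics/crop2.png',np.hstack([a,b]))
```

```text
309.8189129322049 263.6492721118365
264 193
(576, 416, 3) (576, 360, 3)
```

View pics/crop2.png

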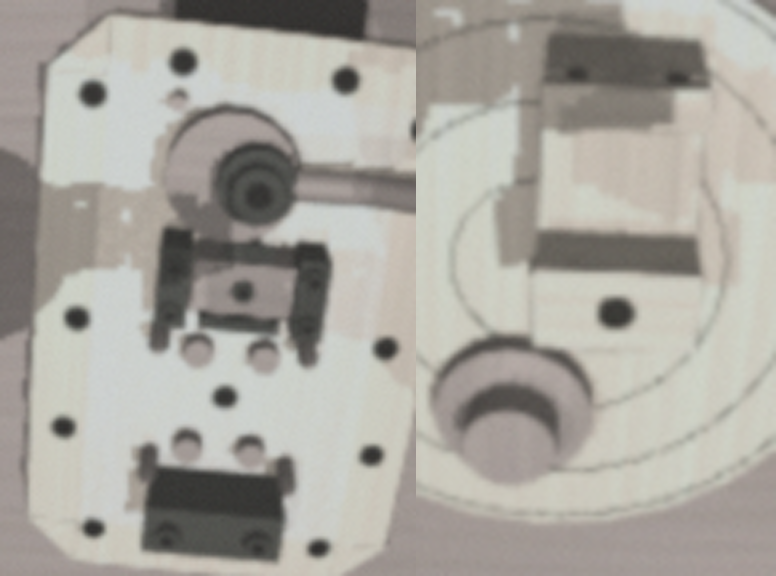

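The left crop shows the fixture's rest buttons at crop (198,347), (264,354), (187,443) and (250,449). The stop's top front edge runs (147,508)–(283,518), with dowels beside it. The right crop shows the block: hole at (616,313), shoulder near top edge (530,262)–(702,275), lip outer top edge (543,83)–(710,87), and the flange at lower left, clear of the flanks.

Run:
```python
from h import *
np.set_printoptions(precision=1,suppress=True)
w,b,t,s=load('w1'),load('w2'),load('top0'),load('scene0')
B=lambda x,y,z: onz(b,264+(x-416)/4,193+y/4,z,True)
F=lambda x,y,z: onz(w,245+x/3.2,130+y/3.2,z,True)
yaw=lambda p,q:np.arctan2(*(q-p)[1::-1])
print('hole',B(616,313,103),'tri',tri(ray(b,314,271.25,True),ray(t,396.6,173)),tri(ray(b,314,271.25,True),ray(s,302.4,264.4)))
a=[B(530,262,103),B(702,275,103),B(543,83,89),B(710,87,89)];print(np.array(a))
sm,lm=(a[0]+a[1])/2,(a[2]+a[3])/2
print('len 46?',np.linalg.norm((sm-lm)[:2]),'yaw',yaw(lm,sm),'edge yaws',yaw(a[0],a[1])-np.pi/2,yaw(a[2],a[3])-np.pi/2, 'flank',yaw(a[2],a[0]),yaw(a[3],a[1]))
f=np.array([F(198,347,35),F(264,354,35),F(187,443,35),F(250,449,35)]);print('buttons',f,f.mean(0))
print('center hole',F(225,397,25),'tri vs top',tri(ray(w,245+225/3.2,130+397/3.2,True),ray(t,212+253/5,145+170/5)))
print('button yaws',yaw(f[0],f[2]),yaw(f[1],f[3]),yaw(f[0],f[1])-np.pi/2,yaw(f[2],f[3])-np.pi/2)
st=[F(147,508,59),F(283,518,59)];print('stop',st,yaw(*st)-np.pi/2)
k=tri(ray(w,428,200,True),ray(t,223.4,206));print('knob',k,tri(ray(w,428,200,True),ray(s,368.2,130)))
h=tri(ray(w,245+258/3.2,130+195/3.2,True),ray(t,212+242/5,145+302/5));print('hub',h,yaw(h[0],f.mean(0)))
print('buttons tri',tri(ray(w,245+198/3.2,130+347/3.2,True),ray(t,212+231/5,145+200/5)),tri(ray(w,245+250/3.2,130+449/3.2,True),ray(t,212+273/5,145+137/5)))
```

```text
hole [ 587.5 -217.6  103. ] tri (array([ 582.9, -217.9,  111.2]), np.float64(0.5764689429316068)) (array([ 587.2, -218.2,  102.8]), np.float64(1.2895810498668823))
[[ 572.4 -239.8  103. ]
 [ 576.1 -195.4  103. ]
 [ 528.4 -236.3   89. ]
 [ 529.4 -193.9   89. ]]
len 46? 45.40506239239907 yaw -0.05525766583875715 edge yaws -0.08501818738028666 -0.023803417379662184 flank -0.07828372105318923 -0.03354214215346205
buttons [[603.  205.6  35. ]
 [606.  231.2  35. ]
 [646.1 201.   35. ]
 [648.8 226.6  35. ]] [626.  216.1  35. ]
center hole [630.1 216.3  25. ] tri vs top (array([626.2, 215. ,  30.5]), np.float64(3.130577432256429))
button yaws -0.10628856982009906 -0.10792347605497975 -0.11434184006149639 -0.10780387672985747
stop [array([662.1, 185.7,  59. ]), array([666.7, 239.2,  59. ])] -0.08638344581302038
knob (array([530.2, 327.5, 104. ]), np.float64(0.9907336283317032)) (array([533.5, 331. ,  94.7]), np.float64(0.20581194956643217))
hub (array([535.9, 225.4,  45.5]), np.float64(6.758094688383387)) -0.10277517670518674
buttons tri (array([583.2, 212.4,  92.9]), np.float64(17.113628416211363)) (array([659.2, 215.2,   7. ]), np.float64(27.063492657848983))
```

Block measured: hole (587.4,−217.9,102.8; 103 expected), yaw −0.055, so its centre is at (564.4,−216.6). The nest is near (627.5,216), yaw −0.107. Knob height 94.7 checks against 95. Next comes the grasp.

```bash
python3 plan.py 570.4 -217 130 3.0866 4 / 570.4 -217 50 3.0866 5
```

```text
2.5833 [ 500.6 -218.   241.4] [-3.1416e+00 -2.0000e-04 -3.1408e+00] [ 0.2  0.1 -0. ] 1.0039104531351801
([-0.44, 0.01, 0.7], np.float64(0.13))
([-0.43, 0.01, 0.7], np.float64(0.13))
([-0.44, 0.02, 0.69], np.float64(0.13))
([-0.43, 0.02, 0.7], np.float64(0.13))
-> [ 570.3 -217.   129.8] -3.1953
([-0.0, -0.0, 0.4], np.float64(0.0))
([-0.0, -0.0, 0.4], np.float64(0.0))
([-0.0, -0.0, 0.4], np.float64(0.0))
([-0.0, -0.0, 0.4], np.float64(0.0))
([-0.0, -0.0, 0.4], np.float64(0.0))
-> [ 570.3 -217.    49.8] -3.1953
```

Call:
{"op": "play_rows", "data": {"rows": [{"dp": [-0.44, 0.01, 0.7], "turn": [0, 0, 0.13], "fingers": 0}, {"dp": [-0.43, 0.01, 0.7], "turn": [0, 0, 0.13], "fingers": 0}, {"dp": [-0.44, 0.02, 0.69], "turn": [0, 0, 0.13], "fingers": 0}, {"dp": [-0.43, 0.02, 0.7], "turn": [0, 0, 0.13], "fingers": 0}, {"dp": [0, 0, 0], "turn": [0, 0, 0], "fingers": 0}]}}

```text
clock: 3.0
eef_pos: [570.1, -212.1, 124.5]
tcp_rot: [3.139, -0.006, 3.092]
contact_force: [-0.6, 0.8, -0.5]
opening: 0.998
grasp_force: 0.0
```

Call:
{"op": "play_rows", "data": {"rows": [{"dp": [0, 0, 0.4], "turn": [0, 0, 0], "fingers": 0}, {"dp": [0, 0, 0.4], "turn": [0, 0, 0], "fingers": 0}, {"dp": [0, 0, 0.4], "turn": [0, 0, 0], "fingers": 0}, {"dp": [0, 0, 0.4], "turn": [0, 0, 0], "fingers": 0}, {"dp": [0, 0, 0.4], "turn": [0, 0, 0], "fingers": 0}]}}

```text
clock: 3.42
eef_pos: [570.4, -213.7, 50.4]
tcp_rot: [3.141, 0.0, 3.092]
contact_force: [0.3, 0.5, 0.4]
opening: 0.995
grasp_force: 0.0
```

Call:
{"op": "play_rows", "data": {"rows": [{"dp": [0, 0, 0], "turn": [0, 0, 0], "fingers": 0}, {"dp": [0, 0, 0], "turn": [0, 0, 0], "fingers": 0.2}, {"dp": [0, 0, 0], "turn": [0, 0, 0], "fingers": 0.25}, {"dp": [0, 0, 0], "turn": [0, 0, 0], "fingers": 0.3}], "force": 60}}

```text
clock: 3.75
eef_pos: [571.3, -215.1, 51.6]
tcp_rot: [-3.141, 0.002, 3.091]
contact_force: [-0.0, 0.5, -0.0]
opening: 0.701
grasp_force: 0.0
```

Run:
```python
from h import *
d=shot('wrist','w3');s=r.sense();print(s)
cv2.imwrite('pics/w3c.png',cv2.resize(d['pixels'][180:400,180:460,::-1],None,fx=2.5,fy=2.5,interpolation=cv2.INTER_CUBIC))
```

```text
{'clock': 3.8, 'qpos': array([-3.62740566e-01,  5.45547775e-01,  1.79304827e+00,  8.23710658e-05,
        8.01037630e-01, -1.88315296e+00]), 'qvel': array([-0.00472217,  0.00563228,  0.00012767,  0.0010345 , -0.00227464,
       -0.00099719]), 'joint_efforts': array([ 1.27661680e-01, -6.42768788e+01, -2.50042731e+01,  6.62841645e-03,
        1.79230270e-02,  3.15444675e-03]), 'eef_pos': array([ 571.25571838, -215.18542036,   51.53177824]), 'tcp_rot': array([-3.14104705e+00,  1.88239633e-03,  3.09115197e+00]), 'contact_force': array([ 1.07113788,  0.65551045, -0.25072468]), 'wrist_torque': array([-0.04547034, -0.00846122,  0.0075867 ]), 'grasp_force': 0.0, 'opening': 0.6988836451307845}
```

View pics/w3c.png

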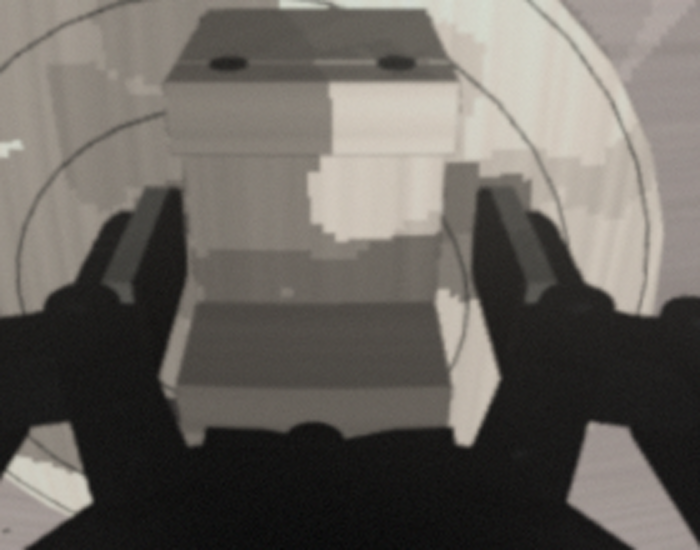

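The close-up shows the block square between the open pads: flanks at crop x≈185 and 440, pads at 185 and 475. The lip is at the top and the shoulder at the bottom. I'll close on it.

Call:
{"op": "play_rows", "data": {"rows": [{"dp": [0, 0, 0], "turn": [0, 0, 0], "fingers": 0.36}, {"dp": [0, 0, 0], "turn": [0, 0, 0], "fingers": 0.42}, {"dp": [0, 0, 0], "turn": [0, 0, 0], "fingers": 0.48}, {"dp": [0, 0, 0], "turn": [0, 0, 0], "fingers": 0.54}, {"dp": [0, 0, 0], "turn": [0, 0, 0], "fingers": 0.7}]}}

```text
clock: 4.22
eef_pos: [571.0, -215.4, 51.0]
tcp_rot: [-3.141, 0.001, 3.091]
contact_force: [-0.4, -0.4, 7.0]
opening: 0.505
grasp_force: 57.8
```

Call:
{"op": "play_rows", "data": {"rows": [{"dp": [0, 0, 0], "turn": [0, 0, 0], "fingers": 0.8}, {"dp": [0, 0, 0], "turn": [0, 0, 0], "fingers": 0.8}, {"dp": [0, 0, 0], "turn": [0, 0, 0], "fingers": 0.8}, {"dp": [0, 0, 0], "turn": [0, 0, 0], "fingers": 0.8}]}}

```text
clock: 4.55
eef_pos: [570.9, -215.5, 50.9]
tcp_rot: [-3.141, 0.001, 3.091]
contact_force: [-1.0, -0.1, 6.5]
opening: 0.508
grasp_force: 57.8
```

Run:
```python
from h import *
d=shot('wrist','w4');s=r.sense();print(s['eef_pos'],s['tcp_rot'],s['contact_force'],s['opening'],s['grasp_force'])
cv2.imwrite('pics/w4c.png',cv2.resize(d['pixels'][180:400,180:460,::-1],None,fx=2.5,fy=2.5,interpolation=cv2.INTER_CUBIC))
```

```text
[ 570.93855329 -215.42747956   50.95941948] [-3.14132897e+00  1.06985438e-03  3.09063946e+00] [-0.87822971 -0.90542396  6.7496719 ] 0.5082088391762429 57.846350222826004
```

View pics/w4c.png

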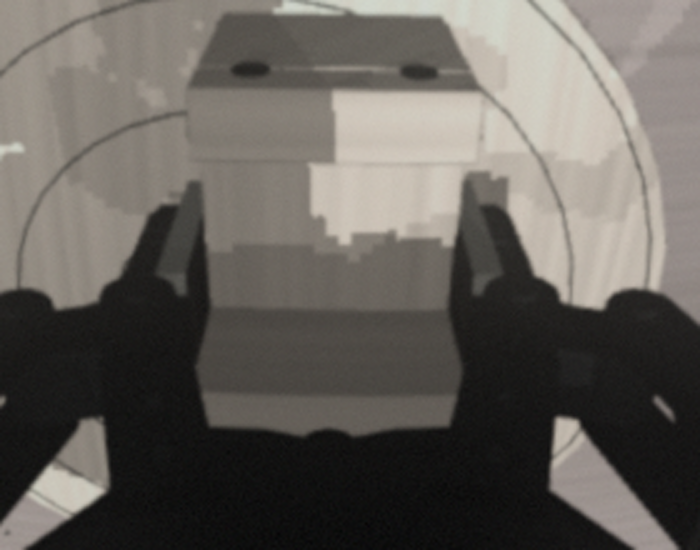

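The block is gripped (57.8 N, opening 43 mm) and centred between the pads. The lip outer edge runs (187,89)–(483,90) in the crop and the shoulder near edge (197,394)–(465,396).

Call:
{"op": "play_rows", "data": {"rows": [{"dp": [0, 0, -0.2], "turn": [0, 0, 0], "fingers": 0.8}, {"dp": [0, 0, -0.5], "turn": [0, 0, 0], "fingers": 0.8}, {"dp": [0, 0, -0.6], "turn": [0, 0, 0], "fingers": 0.8}, {"dp": [0, 0, -0.6], "turn": [0, 0, 0], "fingers": 0.8}, {"dp": [0, 0, -0.6], "turn": [0, 0, 0], "fingers": 0.8}]}}

```text
clock: 5.02
eef_pos: [569.6, -214.8, 150.7]
tcp_rot: [3.141, -0.002, 3.091]
contact_force: [1.0, -0.5, -4.8]
opening: 0.508
grasp_force: 58.8
```

```bash
python3 - <<'E'
from h import *
np.set_printoptions(precision=2,suppress=True)
d=load('w4')
G=lambda x,y,z: onz(d,180+x/2.5,180+y/2.5,z,True)
p=np.array([570.94,-215.43,50.96]);yaw=3.0906
for n,a,b,z,bx in [('lipout',(187,89),(483,90),89,-35),('lipin',(190,161),(477,163),89,-23),('sh',(197,394),(465,396),103,11)]:
    A,B=G(*a,z),G(*b,z);m=(A+B)/2
    e=m-p;al=-(np.cos(yaw)*e[0]+np.sin(yaw)*e[1]); la=np.sin(yaw)*e[0]-np.cos(yaw)*e[1]
    print(n,'width',np.linalg.norm(A-B),'yaw',np.arctan2(*(B-A)[1::-1])-np.pi/2,'fwd',al,'lat(tool y)',la,'block centre fwd of tcp',al-bx)
E
python3 plan.py 627 216 190 3.034 14
```

```text
lipout width 43.20327136855894 yaw -0.05474618589404612 fwd -41.076833701621986 lat(tool y) 1.1849099672941126 block centre fwd of tcp -6.076833701621986
lipin width 43.478145392480634 yaw -0.059260624221446845 fwd -29.34219662693544 lat(tool y) 0.9947950237561027 block centre fwd of tcp -6.34219662693544
sh width 42.15593711281954 yaw -0.06248323606466277 fwd 5.2271031452776 lat(tool y) 0.6359902983426362 block centre fwd of tcp -5.7728968547224
5.0167 [ 569.6 -214.8  150.7] [ 3.1409e+00 -1.9000e-03  3.0909e+00] [ 1.  -0.5 -4.8] 0.5084976289977815
([-0.06, 0.77, -0.07], np.float64(0.04))
([-0.06, 0.77, -0.07], np.float64(0.04))
([-0.06, 0.77, -0.07], np.float64(0.04))
([-0.05, 0.78, -0.07], np.float64(0.04))
([-0.05, 0.77, -0.07], np.float64(0.04))
([-0.05, 0.78, -0.07], np.float64(0.04))
([-0.04, 0.78, -0.07], np.float64(0.04))
([-0.04, 0.77, -0.07], np.float64(0.04))
([-0.04, 0.78, -0.07], np.float64(0.04))
([-0.04, 0.78, -0.07], np.float64(0.04))
([-0.03, 0.77, -0.07], np.float64(0.04))
([-0.03, 0.78, -0.07], np.float64(0.04))
([-0.02, 0.77, -0.07], np.float64(0.04))
([-0.02, 0.78, -0.07], np.float64(0.04))
-> [626.9 216.1 189.9] 3.0323
```

The block sits 6.1 mm behind the TCP along its x, with widths of 43 mm as expected. Now I'll carry it to a side vantage near the fixture and look again.

Call:
{"op": "play_rows", "data": {"rows": [{"dp": [0.04, 0.7, -0.1], "turn": [0, 0, 0.1], "fingers": 0.8}, {"dp": [0.04, 0.76, -0.1], "turn": [0, 0, 0.1], "fingers": 0.8}, {"dp": [0.04, 0.76, -0.1], "turn": [0, 0, 0.1], "fingers": 0.8}, {"dp": [0.05, 0.76, -0.1], "turn": [0, 0, 0.1], "fingers": 0.8}, {"dp": [0.05, 0.76, -0.1], "turn": [0, 0, 0.1], "fingers": 0.8}]}}

```text
clock: 5.43
eef_pos: [571.4, -63.9, 170.1]
tcp_rot: [3.142, -0.001, 3.038]
contact_force: [1.3, 0.7, -4.8]
opening: 0.51
grasp_force: 59.2
```

Call:
{"op": "play_rows", "data": {"rows": [{"dp": [0.06, 0.76, -0.1], "turn": [0, 0, 0.04], "fingers": 0.8}, {"dp": [0.06, 0.76, -0.1], "turn": [0, 0, 0], "fingers": 0.8}, {"dp": [0.06, 0.76, -0.1], "turn": [0, 0, 0], "fingers": 0.8}, {"dp": [0.06, 0.76, -0.1], "turn": [0, 0, 0], "fingers": 0.8}, {"dp": [0.06, 0.76, -0.1], "turn": [0, 0, 0], "fingers": 0.8}]}}

```text
clock: 5.85
eef_pos: [575.7, 88.5, 190.0]
tcp_rot: [-3.141, -0.001, 3.034]
contact_force: [0.9, -0.8, -4.2]
opening: 0.509
grasp_force: 59.2
```

Call:
{"op": "play_rows", "data": {"rows": [{"dp": [0.06, 0.7, 0], "turn": [0, 0, 0], "fingers": 0.8}, {"dp": [0, 0, 0], "turn": [0, 0, 0], "fingers": 0.8}, {"dp": [0, 0, 0], "turn": [0, 0, 0], "fingers": 0.8}]}}

```text
clock: 6.1
eef_pos: [576.5, 116.4, 189.8]
tcp_rot: [-3.141, -0.001, 3.037]
contact_force: [0.3, -0.4, -5.4]
opening: 0.505
grasp_force: 59.7
```

Run:
```python
from h import *
d=shot('wrist','w5');s=r.sense();print(s['clock'],s['eef_pos'],s['tcp_rot'],s['grasp_force'])
u,v=proj(d,[615,216,40],True);u0,v0=int(u)-80,int(v)-75;print(u0,v0)
cv2.imwrite('pics/w5c.png',cv2.resize(d['pixels'][v0:v0+150,u0:u0+190,::-1],None,fx=4,fy=4,interpolation=cv2.INTER_CUBIC))
```

```text
6.15 [576.45826171 115.33920703 189.66731825] [-3.14080450e+00 -1.39854544e-03  3.03588940e+00] 59.68218058347702
330 139
```

View pics/w5c.png

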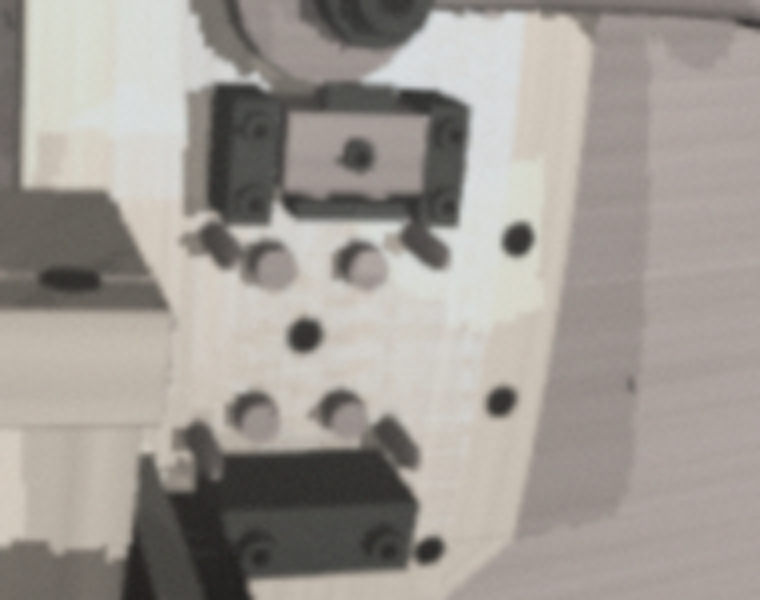

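This view shows the four button tops at crop (276,268), (367,268), (259,421) and (347,415). Dowel tips are near (230,257), (436,258), (213,463) and (405,455). The plate hole is at (305,335) and the stop's top front edge runs (222,512)–(415,505).

Run:
```python
from h import *
np.set_printoptions(precision=1,suppress=True)
d,w=load('w5'),load('w1')
px=lambda x,y:(330+x/4,139+y/4)
F=lambda x,y,z: onz(d,*px(x,y),z,True)
yaw=lambda p,q:np.arctan2(*(q-p)[1::-1])
b5=[(276,268),(367,268),(259,421),(347,415)];b1=[(198,349),(264,356),(187,446),(250,452)]
T=[tri(ray(d,*px(*a),True),ray(w,245+c[0]/3.2,130+c[1]/3.2,True)) for a,c in zip(b5,b1)]
for t in T:print('btn tri',t[0],round(t[1],1))
print('hole',F(305,335,25),tri(ray(d,*px(305,335),True),ray(w,245+225/3.2,130+397/3.2,True)))
B=np.array([F(*a,35) for a in b5]);print('btn',B.mean(0),'yaws',yaw(B[0],B[2]),yaw(B[1],B[3]),yaw(B[0],B[1])-np.pi/2,yaw(B[2],B[3])-np.pi/2)
D=np.array([F(*a,51) for a in [(230,257),(436,258),(213,463),(405,455)]]);print('dowels',D,D.mean(0),yaw(D[0],D[2]),yaw(D[1],D[3]),yaw(D[0],D[1])-np.pi/2,yaw(D[2],D[3])-np.pi/2)
A,C=F(222,512,59),F(415,505,59);m=(A+C)/2;y=yaw(A,C)-np.pi/2
print('stop',A,C,y,'->nest',m-35*np.array([np.cos(-.107),np.sin(-.107),0]))
```

```text
btn tri [606.  205.7  32. ] 1.5
btn tri [609.  231.6  31.7] 1.2
btn tri [650.5 201.   31.2] 1.5
btn tri [652.3 226.8  32.1] 0.4
hole [629.8 216.2  25. ] (array([630.1, 216.3,  24.8]), np.float64(0.23847618709118013))
btn [628.6 215.5  35. ] yaws -0.1122632281064242 -0.11302315671179737 -0.10514102776983059 -0.0603705735708826
dowels [[595.8 189.2  51. ]
 [601.8 244.1  51. ]
 [651.9 183.9  51. ]
 [657.1 237.8  51. ]] [626.6 213.7  51. ] -0.09504521864256285 -0.11356404715057968 -0.10798947490676736 -0.09605370726915674
stop [662.3 184.6  59. ] [668.4 238.5  59. ] -0.11216375547147406 ->nest [630.5 215.3  59. ]
```

```bash
python3 plan.py 632.6 214.7 160 3.037 5 / 632.6 214.7 64 3.037 5
```

```text
6.15 [576.5 115.3 189.7] [-3.1408e+00 -1.4000e-03  3.0359e+00] [-0.1 -0.6 -4.6] 0.5025191663627595
([-0.23, 0.52, 0.15], np.float64(-0.0))
([-0.23, 0.52, 0.15], np.float64(-0.0))
([-0.22, 0.53, 0.15], np.float64(-0.0))
([-0.23, 0.52, 0.15], np.float64(-0.0))
([-0.22, 0.53, 0.14], np.float64(-0.0))
-> [632.5 214.8 160.1] 3.0359
([-0.0, -0.0, 0.48], np.float64(-0.0))
([-0.0, -0.0, 0.48], np.float64(-0.0))
([-0.0, -0.0, 0.48], np.float64(-0.0))
([-0.0, -0.0, 0.48], np.float64(-0.0))
([-0.0, -0.0, 0.48], np.float64(-0.0))
-> [632.5 214.8  64.1] 3.0359
```

Call:
{"op": "play_rows", "data": {"rows": [{"dp": [-0.23, 0.52, 0.15], "turn": [0, 0, 0], "fingers": 0.8}, {"dp": [-0.23, 0.52, 0.15], "turn": [0, 0, 0], "fingers": 0.8}, {"dp": [-0.22, 0.53, 0.15], "turn": [0, 0, 0], "fingers": 0.8}, {"dp": [-0.23, 0.52, 0.15], "turn": [0, 0, 0], "fingers": 0.8}, {"dp": [-0.22, 0.53, 0.14], "turn": [0, 0, 0], "fingers": 0.8}]}}

```text
clock: 6.57
eef_pos: [633.7, 213.6, 159.8]
tcp_rot: [-3.141, -0.001, 3.033]
contact_force: [0.3, -0.2, -4.3]
opening: 0.503
grasp_force: 59.8
```

Call:
{"op": "play_rows", "data": {"rows": [{"dp": [0, 0, 0.48], "turn": [0, 0, 0], "fingers": 0.8}, {"dp": [0, 0, 0.48], "turn": [0, 0, 0], "fingers": 0.8}, {"dp": [0, 0, 0.48], "turn": [0, 0, 0], "fingers": 0.8}, {"dp": [0, 0, 0.48], "turn": [0, 0, 0], "fingers": 0.8}, {"dp": [0, 0, 0.3], "turn": [0, 0, 0], "fingers": 0.8}]}}

```text
clock: 6.98
eef_pos: [632.2, 212.6, 69.2]
tcp_rot: [-3.14, -0.003, 3.033]
contact_force: [-0.4, 0.4, -5.1]
opening: 0.508
grasp_force: 59.8
```

Call:
{"op": "play_rows", "data": {"rows": [{"dp": [0, 0, 0], "turn": [0, 0, 0], "fingers": 0.8}, {"dp": [0, 0, 0], "turn": [0, 0, 0], "fingers": 0.8}]}}

```text
clock: 7.15
eef_pos: [633.1, 213.5, 71.2]
tcp_rot: [-3.141, -0.002, 3.033]
contact_force: [-0.1, -0.1, -4.5]
opening: 0.508
grasp_force: 59.7
```

Run:
```python
from h import *
t=shot('top','top6');s=shot('scene','scene6');d=shot('wrist','w6');q=r.sense();print(q['clock'],q['eef_pos'],q['tcp_rot'],q['contact_force'],q['grasp_force'])
def c(d,u0,v0,w,h,k): return cv2.resize(d['pixels'][v0:v0+h,u0:u0+w,::-1],None,fx=k,fy=k,interpolation=cv2.INTER_CUBIC)
cv2.imwrite('pics/crop6.png',np.hstack([c(s,335,130,80,90,5),c(d,170,160,160,180,2.5)]))
```

```text
7.3 [634.44259724 214.54490434  73.17255667] [3.14070090e+00 2.00773056e-03 3.03400832e+00] [-0.87866895 -0.29491167 -4.36397662] 59.71715211868286
```

View pics/crop6.png

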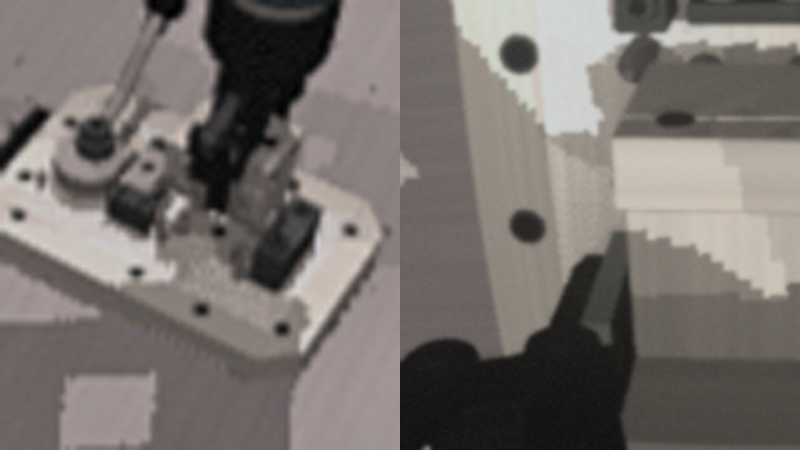

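The block hangs over the nest: dowel at wrist crop (640,60), just outside the lip's corner, and the block between jaw and stop in the scene view. I'll lower it in small steps and watch the force.

Call:
{"op": "play_rows", "data": {"rows": [{"dp": [0, 0, 0.12], "turn": [0, 0, 0], "fingers": 0.8}, {"dp": [0, 0, 0.12], "turn": [0, 0, 0], "fingers": 0.8}, {"dp": [0, 0, 0.12], "turn": [0, 0, 0], "fingers": 0.8}, {"dp": [0, 0, 0.1], "turn": [0, 0, 0], "fingers": 0.8}, {"dp": [0, 0, 0], "turn": [0, 0, 0], "fingers": 0.8}]}}

```text
clock: 7.72
eef_pos: [632.8, 214.4, 52.1]
tcp_rot: [-3.141, -0.001, 3.035]
contact_force: [0.7, 0.6, -5.1]
opening: 0.503
grasp_force: 59.8
```

Run:
```python
from h import *
for i in range(3):
    q=r.sense();print(q['clock'],q['eef_pos'].round(1),q['tcp_rot'].round(3),q['contact_force'].round(1),q['wrist_torque'].round(2)); r.grab_frame('top')
d=load('w6');fx=np.array([np.cos(.107),-np.sin(.107)]);fy=np.array([-fx[1],fx[0]])
n=np.array([629.2,215.5])
p=n-29*fx-28.5*fy;print('dowel tip',proj(d,[*p,51],True),'base',proj(d,[*p,25],True))
```

```text
7.7167 [632.8 214.4  52.1] [-3.141e+00 -1.000e-03  3.035e+00] [ 0.7  0.6 -5.1] [-0.09 -0.13  0.04]
7.7667 [633.  214.5  52.5] [-3.141e+00 -1.000e-03  3.034e+00] [ 1.2 -0.5 -4.3] [-0.03 -0.04  0.02]
7.8167 [633.2 214.5  52.9] [-3.141e+00 -1.000e-03  3.035e+00] [ 1.1  0.2 -4. ] [ 0.05 -0.04  0.  ]
dowel tip (np.float64(260.7015831472949), np.float64(189.76029654331256)) base (np.float64(267.0628968688363), np.float64(178.73157603046712))
```

Call:
{"op": "play_rows", "data": {"rows": [{"dp": [0, 0, 0.08], "turn": [0, 0, 0], "fingers": 0.8}, {"dp": [0, 0, 0.08], "turn": [0, 0, 0], "fingers": 0.8}, {"dp": [0, 0, 0.06], "turn": [0, 0, 0], "fingers": 0.8}, {"dp": [0, 0, 0], "turn": [0, 0, 0], "fingers": 0.8}]}}

```text
clock: 8.2
eef_pos: [632.9, 214.4, 43.7]
tcp_rot: [-3.141, -0.001, 3.034]
contact_force: [-1.4, -0.4, -3.4]
opening: 0.509
grasp_force: 59.8
```

Call:
{"op": "play_rows", "data": {"rows": [{"dp": [0, 0, 0.04], "turn": [0, 0, 0], "fingers": 0.8}, {"dp": [0, 0, 0.02], "turn": [0, 0, 0], "fingers": 0.8}, {"dp": [0, 0, 0], "turn": [0, 0, 0], "fingers": 0.8}]}}

```text
clock: 8.45
eef_pos: [633.3, 214.5, 41.9]
tcp_rot: [-3.142, -0.0, 3.034]
contact_force: [0.5, -0.8, -5.3]
opening: 0.506
grasp_force: 59.8
```

Call:
{"op": "play_rows", "data": {"rows": [{"dp": [0, 0, 0.025], "turn": [0, 0, 0], "fingers": 0.8}, {"dp": [0, 0, 0], "turn": [0, 0, 0], "fingers": 0.8}]}}

```text
clock: 8.62
eef_pos: [633.5, 214.6, 41.1]
tcp_rot: [3.141, 0.0, 3.034]
contact_force: [0.8, 0.8, -4.8]
opening: 0.509
grasp_force: 60.1
```

Call:
{"op": "play_rows", "data": {"rows": [{"dp": [0, 0, 0.025], "turn": [0, 0, 0], "fingers": 0.8}, {"dp": [0, 0, 0], "turn": [0, 0, 0], "fingers": 0.8}]}}

```text
clock: 8.78
eef_pos: [633.5, 214.6, 41.0]
tcp_rot: [3.141, 0.0, 3.034]
contact_force: [-2.8, -1.0, 3.6]
opening: 0.505
grasp_force: 60.7
```

It touched down at 41.0, exactly the height expected for the rests. I'll release and lift away.

Call:
{"op": "play_rows", "data": {"rows": [{"dp": [0, 0, 0], "turn": [0, 0, 0], "fingers": 0.46}, {"dp": [0, 0, 0], "turn": [0, 0, 0], "fingers": 0.42}, {"dp": [0, 0, 0], "turn": [0, 0, 0], "fingers": 0.35}, {"dp": [0, 0, 0], "turn": [0, 0, 0], "fingers": 0.25}, {"dp": [0, 0, 0], "turn": [0, 0, 0], "fingers": 0.15}]}}

```text
clock: 9.2
eef_pos: [633.5, 214.6, 40.1]
tcp_rot: [3.141, 0.0, 3.034]
contact_force: [-0.9, 0.3, 0.2]
opening: 0.845
grasp_force: 0.0
```

Call:
{"op": "play_rows", "data": {"rows": [{"dp": [0, 0, 0], "turn": [0, 0, 0], "fingers": 0.1}, {"dp": [0, 0, -0.3], "turn": [0, 0, 0], "fingers": 0.1}, {"dp": [0, 0, -0.7], "turn": [0, 0, 0], "fingers": 0.1}, {"dp": [0, 0, -0.9], "turn": [0, 0, 0], "fingers": 0.1}, {"dp": [0, 0, -0.9], "turn": [0, 0, 0], "fingers": 0.1}]}}

```text
clock: 9.62
eef_pos: [632.8, 214.3, 153.4]
tcp_rot: [-3.141, -0.001, 3.034]
contact_force: [0.9, 0.4, -0.2]
opening: 0.897
grasp_force: 0.0
```

Call:
{"op": "play_rows", "data": {"rows": [{"dp": [0.5, 0, -0.1], "turn": [0, 0, 0], "fingers": 0.1}, {"dp": [0.9, 0, 0], "turn": [0, 0, 0], "fingers": 0.1}, {"dp": [0.6, 0, 0], "turn": [0, 0, 0], "fingers": 0.1}, {"dp": [0, 0, 0], "turn": [0, 0, 0], "fingers": 0.1}, {"dp": [0, 0, 0], "turn": [0, 0, 0], "fingers": 0.1}]}}

```text
clock: 10.03
eef_pos: [553.3, 223.4, 157.3]
tcp_rot: [3.141, 0.001, 3.035]
contact_force: [0.6, 0.3, 0.7]
opening: 0.901
grasp_force: 0.0
```

```bash
python3 - <<'E'
from h import *
d=shot('wrist','w7');t=shot('top','top7');s=shot('scene','scene7')
def c(d,u0,v0,w,h,k): return cv2.resize(d['pixels'][v0:v0+h,u0:u0+w,::-1],None,fx=k,fy=k,interpolation=cv2.INTER_CUBIC)
u,v=proj(d,[605,225,60],True);u0,v0=max(0,int(u)-75),int(v)-95;print(u0,v0)
a=c(d,u0,v0,150,190,3);b=c(s,335,130,80,114,4)
b=cv2.resize(b,(320,a.shape[0]));cv2.imwrite('pics/crop7.png',np.hstack([a,b]));print(a.shape)
k=tri(ray(t,223.4,206),ray(s,368.2,130));print(k)
q=r.sense();print(q['eef_pos'])
E
python3 plan.py 534 330.8 150 1.5546 15
```

```text
244 165
(570, 450, 3)
(array([532.62913568, 331.02836433,  93.89220509]), np.float64(1.573989160721122))
[555.10211353 223.29960812 156.69734213]
10.1833 [555.1 223.3 156.7] [3.1410e+00 1.4000e-03 3.0343e+00] [-0.1  0.9 -0.1] 0.9014592120861472
([0.05, 0.17, 0.01], np.float64(0.94))
([0.07, 0.17, 0.01], np.float64(0.94))
([0.09, 0.16, 0.01], np.float64(0.94))
([0.1, 0.15, 0.01], np.float64(0.94))
([0.12, 0.14, 0.01], np.float64(0.94))
([0.13, 0.13, 0.01], np.float64(0.94))
([0.14, 0.11, 0.01], np.float64(0.94))
([0.15, 0.1, 0.01], np.float64(0.94))
([0.16, 0.09, 0.01], np.float64(0.94))
([0.17, 0.07, 0.01], np.float64(0.94))
([0.18, 0.05, 0.01], np.float64(0.94))
([0.18, 0.03, 0.01], np.float64(0.94))
([0.18, 0.02, 0.02], np.float64(0.94))
([0.18, -0.0, 0.01], np.float64(0.94))
([0.19, -0.03, 0.02], np.float64(0.94))
-> [533.9 330.9 149.9] 1.5578
```

View pics/crop7.png

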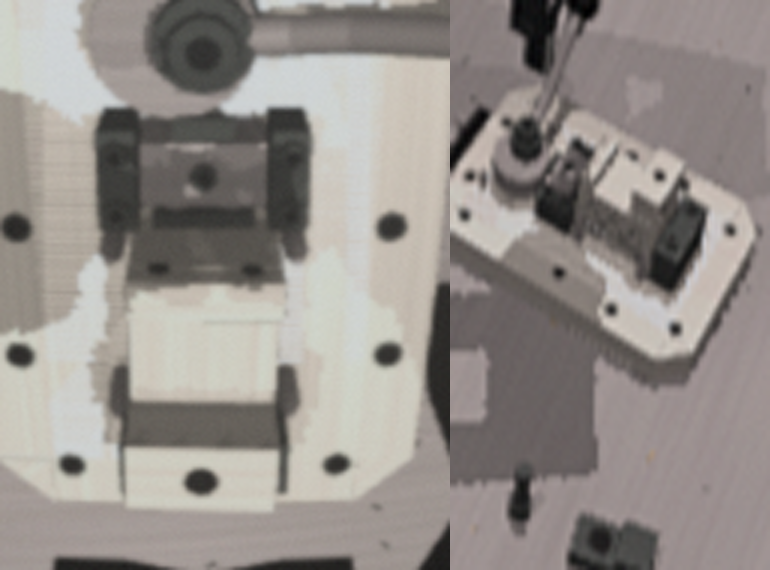

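The block is seated squarely between all four dowels: lip by the jaw, shoulder (hole at crop (201,481)) at the stop, lever still at rest. The knob's place from two views is (533,331,94), matching the geometry. I'll go to the knob.

Call:
{"op": "play_rows", "data": {"rows": [{"dp": [0.05, 0.17, 0.01], "turn": [0, 0, 0.94], "fingers": 0.1}, {"dp": [0.07, 0.17, 0.01], "turn": [0, 0, 0.94], "fingers": 0.1}, {"dp": [0.09, 0.16, 0.01], "turn": [0, 0, 0.94], "fingers": 0.1}, {"dp": [0.1, 0.15, 0.01], "turn": [0, 0, 0.94], "fingers": 0.1}, {"dp": [0.12, 0.14, 0.01], "turn": [0, 0, 0.94], "fingers": 0.1}]}}

```text
clock: 10.6
eef_pos: [547.9, 259.0, 154.0]
tcp_rot: [3.141, 0.0, 2.537]
contact_force: [0.5, -0.8, 0.2]
opening: 0.898
grasp_force: 0.0
```

Call:
{"op": "play_rows", "data": {"rows": [{"dp": [0.13, 0.13, 0.01], "turn": [0, 0, 0.94], "fingers": 0.1}, {"dp": [0.14, 0.11, 0.01], "turn": [0, 0, 0.94], "fingers": 0.1}, {"dp": [0.15, 0.1, 0.01], "turn": [0, 0, 0.94], "fingers": 0.1}, {"dp": [0.16, 0.09, 0.01], "turn": [0, 0, 0.94], "fingers": 0.1}, {"dp": [0.17, 0.07, 0.01], "turn": [0, 0, 0.94], "fingers": 0.1}]}}

```text
clock: 11.02
eef_pos: [541.2, 294.9, 151.9]
tcp_rot: [3.141, 0.0, 2.045]
contact_force: [0.4, -0.3, -0.3]
opening: 0.902
grasp_force: 0.0
```

Call:
{"op": "play_rows", "data": {"rows": [{"dp": [0.18, 0.05, 0.01], "turn": [0, 0, 0.94], "fingers": 0.1}, {"dp": [0.18, 0.03, 0.01], "turn": [0, 0, 0.94], "fingers": 0.1}, {"dp": [0.18, 0.02, 0.02], "turn": [0, 0, 0.94], "fingers": 0.1}, {"dp": [0.18, 0, 0.01], "turn": [0, 0, 0.94], "fingers": 0.1}, {"dp": [0.19, -0.03, 0.02], "turn": [0, 0, 0.94], "fingers": 0.1}]}}

```text
clock: 11.43
eef_pos: [533.8, 331.0, 149.1]
tcp_rot: [3.141, -0.0, 1.552]
contact_force: [-0.7, 0.4, 0.2]
opening: 0.898
grasp_force: 0.0
```

Call:
{"op": "play_rows", "data": {"rows": [{"dp": [0, 0, 0], "turn": [0, 0, 0], "fingers": 0.1}, {"dp": [0, 0, 0], "turn": [0, 0, 0], "fingers": 0.1}]}}

```text
clock: 11.6
eef_pos: [533.3, 330.8, 149.0]
tcp_rot: [3.142, 0.0, 1.561]
contact_force: [0.9, 0.7, -0.7]
opening: 0.897
grasp_force: 0.0
```

```bash
python3 plan.py 534 330.8 74 1.5546 5
python3 - <<'E'
from h import *
w7=load('w7');p=onz(w7,311,325.3,93,True);print('shoulder hole',p)
d=shot('wrist','w8');u,v=proj(d,[534,331,95],True)
hsv=d['pixels'].max(2);m=(hsv<45).astype(np.uint8);u0,v0=int(u)-60,int(v)-60
n,l,st,ce=cv2.connectedComponentsWithStats(m[v0:v0+120,u0:u0+120]);print(u,v)
for i in range(1,n):
    if st[i][4]>80: print(st[i],ce[i]+[u0,v0],onz(d,*(ce[i]+[u0,v0]),95,True))
E
```

```text
11.6 [533.3 330.8 149. ] [3.1416e+00 1.0000e-04 1.5612e+00] [ 0.9  0.7 -0.7] 0.8972198898656412
([-0.0, 0.0, 0.38], np.float64(0.01))
([-0.0, 0.0, 0.37], np.float64(0.01))
([-0.0, 0.01, 0.38], np.float64(0.01))
([-0.0, 0.0, 0.37], np.float64(0.01))
([-0.0, 0.01, 0.38], np.float64(0.01))
-> [534.1 330.8  73.8] 1.556
shoulder hole [650.5484094  212.94214237  93.        ]
310.69994690091505 226.51391428545676
[  40   41   40   41 1195] [309.67949791 226.68117155] [533.29796306 330.88246117  95.        ]
[ 0 86 12 10 90] [255.6        255.81111111] [493.88891706 308.21911588  95.        ]
[ 91 108  29  12 268] [355.57835821 278.86940299] [567.12831027 287.96893357  95.        ]
```

The knob is at (533.3,330.9), directly under the TCP. The block's hole is at (650.5,212.9), right for a block about 2 mm short of the stop. I'll descend and grip the knob.

Call:
{"op": "play_rows", "data": {"rows": [{"dp": [0, 0, 0.38], "turn": [0, 0, 0], "fingers": 0.1}, {"dp": [0, 0, 0.37], "turn": [0, 0, 0], "fingers": 0.1}, {"dp": [0, 0, 0.38], "turn": [0, 0, 0], "fingers": 0.1}, {"dp": [0, 0, 0.37], "turn": [0, 0, 0], "fingers": 0.1}, {"dp": [0, 0, 0.38], "turn": [0, 0, 0], "fingers": 0.1}]}}

```text
clock: 12.07
eef_pos: [533.2, 330.1, 73.5]
tcp_rot: [3.141, -0.0, 1.56]
contact_force: [0.2, -0.2, 0.4]
opening: 0.901
grasp_force: 0.0
```

Call:
{"op": "play_rows", "data": {"rows": [{"dp": [0, 0, 0], "turn": [0, 0, 0], "fingers": 0.3}, {"dp": [0, 0, 0], "turn": [0, 0, 0], "fingers": 0.45}, {"dp": [0, 0, 0], "turn": [0, 0, 0], "fingers": 0.55}, {"dp": [0, 0, 0], "turn": [0, 0, 0], "fingers": 0.62}, {"dp": [0, 0, 0], "turn": [0, 0, 0], "fingers": 0.7}], "force": 30}}

```text
clock: 12.48
eef_pos: [532.5, 331.0, 75.4]
tcp_rot: [-3.141, -0.001, 1.558]
contact_force: [-3.7, 0.4, 6.7]
opening: 0.333
grasp_force: 29.0
```

Call:
{"op": "play_rows", "data": {"rows": [{"dp": [0, 0, 0], "turn": [0, 0, 0], "fingers": 0.9}, {"dp": [0, 0, 0], "turn": [0, 0, 0], "fingers": 0.9}, {"dp": [0, 0, 0], "turn": [0, 0, 0], "fingers": 0.9}, {"dp": [0, 0, 0], "turn": [0, 0, 0], "fingers": 0.9}]}}

```text
clock: 12.82
eef_pos: [532.4, 331.0, 75.5]
tcp_rot: [3.142, -0.001, 1.558]
contact_force: [-3.7, 0.4, 5.4]
opening: 0.327
grasp_force: 29.1
```

Run:
```python
from h import *
from plan import go
q=r.sense();print(q['eef_pos'],q['tcp_rot'],q['contact_force'],q['opening'],q['grasp_force'])
# arc: equal rows, tool turns with lever; centre at radius 105 along -fixture-radial
n=20;a=1.48/n;s=105*2*np.sin(a/2)
# chord in tool frame before row's turn: tangent (tool y or -y) and inward (tool x sign)
yaw=q['tcp_rot'][2];th=1.552;ax=q['eef_pos'][:2]-105*np.array([np.cos(th),np.sin(th)])
print('axis',ax,'end',ax+105*np.array([np.cos(th+1.48),np.sin(th+1.48)]))
d=105*(np.array([np.cos(th+a),np.sin(th+a)])-np.array([np.cos(th),np.sin(th)]))
c,sn=np.cos(yaw),np.sin(yaw);print('dp',np.array([c*d[0]+sn*d[1],sn*d[0]-c*d[1]])/40,'turn',-np.degrees(a)/6)
```

```text
[532.4203299  331.03822155  75.46244541] [ 3.14155474e+00 -6.37817135e-04  1.55833147e+00] [-3.71181716  0.43660897  5.41787744] 0.32705121152769956 29.10343050956726
axis [530.4468318  226.05676936] end [426.07675481 237.54097712]
dp [-0.00595507 -0.19411436] turn -0.7066479473280153
```

Call:
{"op": "play_rows", "data": {"rows": [{"dp": [-0.007, -0.194, 0], "turn": [0, 0, -0.707], "fingers": 0.9}, {"dp": [-0.007, -0.194, 0], "turn": [0, 0, -0.707], "fingers": 0.9}, {"dp": [-0.007, -0.194, 0], "turn": [0, 0, -0.707], "fingers": 0.9}, {"dp": [-0.007, -0.194, 0], "turn": [0, 0, -0.707], "fingers": 0.9}, {"dp": [-0.007, -0.194, 0], "turn": [0, 0, -0.707], "fingers": 0.9}]}}

```text
clock: 13.23
eef_pos: [495.1, 324.8, 75.5]
tcp_rot: [3.139, -0.001, 1.932]
contact_force: [1.1, -0.4, 2.7]
opening: 0.332
grasp_force: 30.0
```

Call:
{"op": "play_rows", "data": {"rows": [{"dp": [-0.007, -0.194, 0], "turn": [0, 0, -0.707], "fingers": 0.9}, {"dp": [-0.007, -0.194, 0], "turn": [0, 0, -0.707], "fingers": 0.9}, {"dp": [-0.007, -0.194, 0], "turn": [0, 0, -0.707], "fingers": 0.9}, {"dp": [0, 0, 0], "turn": [0, 0, 0], "fingers": 0.9}]}}

```text
clock: 13.57
eef_pos: [473.6, 314.1, 75.5]
tcp_rot: [3.139, -0.001, 2.154]
contact_force: [0.3, 3.5, 0.7]
opening: 0.332
grasp_force: 29.9
```

```bash
cat > chk.py <<'E'
from h import *
q=r.sense();e=q['eef_pos']-[531,226,0];print(q['clock'],q['eef_pos'].round(1),q['tcp_rot'].round(3),q['contact_force'].round(1),q['opening'],q['grasp_force'],'rad',np.hypot(*e[:2]),'lever',np.arctan2(e[1],e[0])%(2*np.pi)-1.553)
E
python3 chk.py
```

```text
13.5667 [473.6 314.1  75.5] [ 3.139e+00 -1.000e-03  2.154e+00] [0.3 3.5 0.7] 0.3319980727462211 29.862844347953796 rad 105.1779813457279 lever 0.5951352704245068
```

Tracking well (radius 105.2, lever 0.595). I'll continue the remaining 12 steps.

Call:
{"op": "play_rows", "data": {"rows": [{"dp": [-0.007, -0.194, 0], "turn": [0, 0, -0.707], "fingers": 0.9}, {"dp": [-0.007, -0.194, 0], "turn": [0, 0, -0.707], "fingers": 0.9}, {"dp": [-0.007, -0.194, 0], "turn": [0, 0, -0.707], "fingers": 0.9}, {"dp": [-0.007, -0.194, 0], "turn": [0, 0, -0.707], "fingers": 0.9}, {"dp": [-0.007, -0.194, 0], "turn": [0, 0, -0.707], "fingers": 0.9}]}}

```text
clock: 13.98
eef_pos: [446.1, 288.2, 75.4]
tcp_rot: [3.139, -0.001, 2.523]
contact_force: [-3.7, 5.0, 6.4]
opening: 0.331
grasp_force: 30.7
```

Call:
{"op": "play_rows", "data": {"rows": [{"dp": [-0.007, -0.194, 0], "turn": [0, 0, -0.707], "fingers": 0.9}, {"dp": [-0.007, -0.194, 0], "turn": [0, 0, -0.707], "fingers": 0.9}, {"dp": [-0.007, -0.194, 0], "turn": [0, 0, -0.707], "fingers": 0.9}, {"dp": [-0.007, -0.194, 0], "turn": [0, 0, -0.707], "fingers": 0.9}, {"dp": [-0.007, -0.194, 0], "turn": [0, 0, -0.707], "fingers": 0.9}]}}

```text
clock: 14.4
eef_pos: [429.0, 252.8, 75.4]
tcp_rot: [3.14, -0.001, 2.893]
contact_force: [-7.9, 5.8, 10.4]
opening: 0.33
grasp_force: 30.9
```

Call:
{"op": "play_rows", "data": {"rows": [{"dp": [-0.007, -0.194, 0], "turn": [0, 0, -0.707], "fingers": 0.9}, {"dp": [-0.007, -0.194, 0], "turn": [0, 0, -0.707], "fingers": 0.9}, {"dp": [0, 0, 0], "turn": [0, 0, 0], "fingers": 0.9}, {"dp": [0, 0, 0], "turn": [0, 0, 0], "fingers": 0.9}, {"dp": [0, 0, 0], "turn": [0, 0, 0], "fingers": 0.9}]}}

```text
clock: 14.82
eef_pos: [426.2, 237.3, 75.3]
tcp_rot: [3.141, -0.001, 3.037]
contact_force: [-8.7, 5.1, 12.1]
opening: 0.33
grasp_force: 31.1
```

```bash
python3 chk.py
python3 - <<'E'
from h import *
d=shot('wrist','w9');t=shot('top','top9')
for n,p in [('hole',[652.1,212.5,93]),('axis',[531.8,225.7,50]),('knob',[426.6,237,95])]: print(n,proj(d,p,True),proj(t,p))
# shoulder hole: dark blob near expected position
for nm,g,f,p in [('w',d,True,[651.5,212.8,93]),('t',t,False,[651.5,212.8,93])]:
    u,v=map(int,proj(g,p,f));R=14 if f else 7
    if 0<u<640 and 0<v<400:
        a=g['pixels'].max(2)[v-R:v+R,u-R:u+R];print(nm,a.min(),np.unravel_index(a.argmin(),a.shape))
        m=np.clip(a.min()+50-a.astype(float),0,None);yy,xx=np.mgrid[v-R:v+R,u-R:u+R];print(onz(g,(m*xx).sum()/m.sum(),(m*yy).sum()/m.sum(),93,f))
E
```

```text
14.8167 [426.2 237.3  75.3] [ 3.141e+00 -1.000e-03  3.037e+00] [-8.7  5.1 12.1] 0.33008148336399623 31.06503278017044 rad 105.44759381955181 lever 1.4814315645889011
hole (np.float64(310.00861596703487), np.float64(472.59387152420106)) (np.float64(259.07841342780756), np.float64(165.9057159515624))
axis (np.float64(310.4323107151106), np.float64(364.87824300778834)) (np.float64(259.4742957975151), np.float64(205.57328617041696))
knob (np.float64(310.4588692712347), np.float64(284.91190412918775)) (np.float64(255.01220486118078), np.float64(236.78580830279404))
t 21 (np.int64(7), np.int64(8))
[663.36576415 212.60847978  93.        ]
```

Lever at 1.481 by TCP, tool yaw 3.037 (expected 3.035). The 5 N side force matches the spring. One quick numeric check of the block and knob before handing in.

```bash
python3 - <<'E'
from h import *
s=shot('scene','scene9');a=load('scene7');t=load('top9')
def hole(g,f,p,R):
    u,v=map(int,proj(g,p,f));A=g['pixels'].max(2)[v-R:v+R+1,u-R:u+R+1].astype(float)
    m=np.clip(np.percentile(A,70)*.7-A,0,None);yy,xx=np.mgrid[v-R:v+R+1,u-R:u+R+1];return onz(g,(m*xx).sum()/m.sum(),(m*yy).sum()/m.sum(),p[2],f)
for g in (a,s): print('hole scene',hole(g,False,[651.5,212.8,93],3))
d=load('w9');m=(d['pixels'].max(2)<45).astype(np.uint8)[255:310,285:336]
n,l,st,ce=cv2.connectedComponentsWithStats(m)
for i in range(1,n):
    if st[i][4]>80: print('dark',st[i],onz(d,*(ce[i]+[285,255]),95,True))
E
python3 chk.py
```

```text
hole scene [648.42632588 212.4559798   93.        ]
hole scene [650.34767754 213.28164468  93.        ]
dark [   0    1   51   54 2504] [426.10088808 237.03063539  95.        ]
14.9667 [426.2 237.4  75.4] [ 3.141e+00 -1.000e-03  3.037e+00] [-9.   4.7 12. ] 0.32853737224678176 31.07585906982422 rad 105.44323210083961 lever 1.4806348324915497
```

The block has moved about 2 mm towards the stop, as it should, and the lever is held steady at the high point. I'll hand it in.

```bash
python3 -c "
from rig import r
print(r.sign_off())"
```

```text
the job is handed in; nothing more can be done
None
```

The job is handed in: the block sits on the rest buttons with its tall shoulder towards the stop, and the fingers hold the cam lever at about 1.48 rad, the high point; the sign-off gave no verdict, and I did not measure the clamp force or re-check the flange and loose things at the end.

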